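# Turn a trunk-door lock cap up and line it up for unscrewing

### The job

Two trunk-door locks lie brass cap up with a long side against the dark wooden stop strip, while a third lies dark iron side up on the open bench. Turn this third lock over so that its brass cap with the four screws faces up, and set it flat and square, its long side right up against the strip, midway between the other two, ready for its cap to be unscrewed. Handle it gently: never let it drop or flop over, and leave the other two locks, the glass jar, the count wheel and the hammer tail where they are.

Things in the scene. Friction and masses are not known exactly. Their poses are not given: they have to be found in the camera images.
- lock: Lock to turn over, off a clock's trunk door: flat block, 46 (body x) x 64 (body y) x 12 mm (body z), square edges, about 180 g; origin at its centre. Body z points out of the plain dark iron face (two small rivets): up at the start, down at the end; either long side may face the strip. Stood on a long edge (46 mm tall) it stays up by itself, but tips if leant over 14 degrees.
- lock_cap (a point): Centre of that lock's other broad face, the cap: bright brass with four steel screw heads near the corners and a black keyhole, all under 1 mm proud. 6 mm from the lock's origin along body -z. A thin brass strip with the end of the drawn-in bolt lies flush along one long edge.
- lock_left: Lock already in place at the strip's +y end, loose, same make and size as the third, but lying brass cap up: body z points up out of the cap, long side (body y) along the strip and touching it. Origin at its centre, 125 mm from the strip's middle.
- lock_right: Lock already in place at the strip's -y end, otherwise as lock_left, 125 mm to the other side of the strip's middle. The two are 250 mm apart centre to centre, with a free gap of 186 mm between their ends.
- strip: Stop strip of dark wood screwed to the bench, 25 (body x) x 380 (body y) x 12 mm high; origin at the centre of its underside. Body x points away from the robot, y along the strip. The locks lie against its robot-side face, body x = -12.5 mm: a lock touching it has its centre at body x = -35.5 mm; the middle place is at body y = 0.
- jar: Green glass jar with a steel lid, 60 mm across, 85 mm high, upright, about 250 g; origin at the centre of its underside. Bystander.
- count_wheel: Brass count wheel lying flat, 60 mm across, 3 mm thick, notched rim, with a hub 14 mm across and 10 mm high in all; origin at the centre of its underside. Bystander.
- hammer_tail: Steel hammer tail lying flat: a bent bar about 80 mm long, 7 mm wide, 5 mm thick, with a boss 14 mm across and 8 mm high at one end; origin under the boss, body x along the bar. Bystander.
Things that resemble listed ones, but are neither listed nor needed, are in the scene too. Leave any green or red look-alike of the lock_left alone.

How it is judged (in metres and radians):
At the end, for the whole second after the job is handed in: The third lock lies flat on the bench (within 3.5 degrees), brass cap up, released and at rest; its long side is parallel to the strip within 4 degrees and touching it within about 2.5 mm; its centre is 117 to 133 mm from the centres of both other locks, which are within 8 mm of where they started (angle between lock's own z axis and vertical above 3.08 rad and height (world z) of lock below 0.0085 m and x of lock in the frame of strip between -0.0385 and -0.033 m and angle between the y axis of lock and the y axis of strip, either way round below 0.07 rad and horizontal distance between lock and lock_left between 0.117 and 0.133 m and horizontal distance between lock and lock_right between 0.117 and 0.133 m and linear speed of lock below 0.01 m/s and distance of each of lock_left, lock_right from where it was at the start of the episode below 0.008 m).
It fails at once if the lock is dropped or flops over: it moves faster than 0.4 m/s while the fingers do not hold it (a free fall of 8 mm), or spins faster than 12 rad/s ((linear speed of lock above 0.4 m/s and contact force between lock and the fingers below 0.2 N) or angular speed of lock above 12 rad/s).
It fails at once if one of the other two locks is shifted by more than 8 mm (distance of any of lock_left, lock_right from where it was at the start of the episode above 0.008 m).
It fails at once if the jar, the count wheel or the hammer tail is shifted by more than 10 mm (distance of any of jar, count_wheel, hammer_tail from where it was at the start of the episode above 0.01 m).
It also fails if it takes over 67 s, if anything falls off the work surface, if the arm or the gripper's body presses on something with over 40 N, if the wrist force passes 120 N, or if a joint passes its speed limit or range.

### The arm

A 6-joint arm with a two-finger parallel gripper is mounted at the origin on the work surface. World frame = base frame: x ahead of the robot, y to its left, z up, the work surface at z = 0. Lengths are in mm, angles in rad, forces in N, time in s.
With the tool pointing down it reaches from about 325 to 900 mm from the base axis. Payload 3.5 kg.
Tool frame: the origin (TCP) lies at the very end of the fingers, on their centre line; the grasp point (between the pads) lies 19 mm behind it; z points along the fingers, y is the line along which they close (so a half turn about z gives the same grasp; the last joint's range is limited). The gripper opens to 85 mm and grips with 20 to 120 N. Pads are 22 mm wide; open, the fingers measure 114 mm over their backs; the gripper's body (76 mm by 85 mm) begins 54 mm behind the grasp point. The pads swing forward as they close: fully open they stand 13 mm farther back than shut.
Start: joints at [1.042, 0.276, -0.026, 1.268, 0, 1.467], TCP at [258.162, 569.187, 231.313] pointing down, gripper open.
Joint ranges: [-3.12, 3.12], [-0.85, 1.88], [-1.08, 1.24], [-1.95, 2.15], [-1.57, 1.53], [-3.14, 3.14]. Speed limits (rad/s): [2.57, 2.57, 3.14, 3.14, 3.14, 3.14].

### API

Orientations are given as a 3x3 rotation matrix whose columns are the frame's x, y, z axes.
In Python, from bench import r gives the robot as it stands.
- The arm moves only by the tool move_arm, never from a script. Its argument "targets" is a list of rows, each an object of numbers: "x", "y", "z": the shift along the tool's x, y, z in mm; "wx", "wy", "wz": the turn, a rotation vector about the tool's x, y, z in degrees; "hand": the closure, from 0 (fully open) to 1 (shut). A call has 1 to 20 rows; each row is the pose to reach, as a shift and turn from the pose commanded when the call began, along the tool's axes at that moment; what a row does not reach only later rows make up. A row lasts 1/12 s, in which the tool goes at most 41.7 mm and 7.16 degrees, less where a joint would pass 70% of its speed; a pose out of reach is approached as far as the arm can. A call with a gripper value outside its range is refused whole. The fingers move at their own pace and stop on an object; "newtons" is the grip in N (left out, the last holds). Time passes only in rows, so rows that repeat a pose let the fingers close. It gives the time, the measured TCP pose, the force, the opening and the grip force at its end, in the units of the state.
- r.get_obs(): the state, without advancing time (a new reading comes with each control period).
- r.snapshot(name): name is "side" or "top"; returns the picture (480x640x3 uint8, red, green, blue); there is no depth.
- r.get_calibration(name): a dict with "mtx" (3x3 intrinsics, pixels), "rvec" (rotation vector, rad) and "tvec" (3), from world to camera coordinates, as OpenCV has them. Camera axes: x right, y down, z forward; pixel columns grow to the right and rows downward; lengths in mm; the calibration is good to about 2 mm. A picture is of the moment at which its call begins. get_calibration takes no time and is no camera call.
- r.sign_off(): hands the job in; it is judged then, once.
Trained networks look in the newest picture that a camera, given by its name, has taken for a name from the list of things; names that differ only in an ending like _2 or _b are one class to them, and where a whole thing is asked for, a point or a joint stands for the part that bears it (a point fixed in the world has none). Each returns a list of dicts, best first, with "conf" (0 to 1); they miss things now and then, are a little off and sometimes report something else, mostly with a low value. They report only what shows in the picture. A call takes as long as a camera call. They do not tell look-alikes from the thing itself.
- r.cut_out(camera, target): "region" (480x640 bool, what is visible of it) and "extent" ([left, top, right, bottom] in pixels, round what is visible of it).
The state is a dict: "time_s": time; "joint_positions": joint angles; "qd": joint speeds; "tau": joint torques, N m; "tool_pos": TCP position; "orientation": TCP orientation; "wrist_force": force on the tool from outside, world axes, zero at the start; "moment": the same for the moment, N m; "finger_gap": finger opening in mm; "grasp_force": force on a finger pad.
Only numpy, scipy, OpenCV 4.12 (cv2) and the standard library are available. Lean on these libraries where they do the work, as an engineer would, in place of code of your own. Each camera call takes 0.05 s, during which the arm holds its last target. There are 200 camera calls.

## Working session

There is one attempt and no reset: what is moved stays moved. The work goes in short steps, Python scripts to look and compute and a tool call to move; the robot and the scene stay as the last step left them, time stands still between calls to the robot, and variables do not carry over. Pictures are saved under pics/ and viewed, at most 10 in all, crops included, and the job is handed in when it is done.

Besides the shell and the picture viewer there is one more tool, called after "Call:" in YAML: its name, and indented under it one key for each argument. move_arm: Moves the arm, as the interface text tells. Its arguments: {"type":"object","properties":{"targets":{"type":"array","items":{"type":"object","properties":{"x":{"type":"number"},"y":{"type":"number"},"z":{"type":"number"},"wx":{"type":"number"},"wy":{"type":"number"},"wz":{"type":"number"},"hand":{"type":"number"}}}},"newtons":{"type":"number"}},"required":["targets"]}

```bash
mkdir -p pics; ls; cat > h.py <<'E'
import numpy as np, cv2
from bench import r
def cal(n):
    c=r.get_calibration(n); return np.array(c["mtx"],float),np.array(c["rvec"],float).reshape(3),np.array(c["tvec"],float).reshape(3)
def ray(n,uv,z):
    K,rv,t=cal(n); R=cv2.Rodrigues(rv)[0]; C=-R.T@t
    d=R.T@np.linalg.inv(K)@np.array([uv[0],uv[1],1.]); return C+d*(z-C[2])/d[2]
def proj(n,P):
    K,rv,t=cal(n); return cv2.projectPoints(np.array(P,float).reshape(-1,1,3),rv,t,K,None)[0].reshape(-1,2)
E
python3 - <<'E'
from h import *
for n in("side","top"):
    im=r.snapshot(n); cv2.imwrite(f"pics/{n}0.png",im[:,:,::-1])
    K,rv,t=cal(n);R=cv2.Rodrigues(rv)[0];print(n,K[0,0],(-R.T@t).round(),R[2].round(2))
    for th in("lock","lock_left","strip","jar","count_wheel","hammer_tail"):
        for d in r.cut_out(n,th):
            m=d["region"].astype(np.uint8)
            if m.sum()<5: continue
            (c,s,a)=cv2.minAreaRect(cv2.findNonZero(m)); print(th,round(d["conf"],2),np.round(d["extent"]),np.round(c,1),np.round(s,1),round(a,1),ray(n,c,12).round())
print(r.get_obs())
E
```

```text
pics
side 589.292829737987 [ 149. -829. 1061.] [ 0.32  0.59 -0.74]
lock 0.62 [293. 305. 325. 330.] [307.4 318.3] [21.8 28.8] 18.4 [ 452. -167.   12.]
lock_left 0.87 [249. 222. 282. 244.] [266. 235.] [16.4 29.1] 71.6 [472.  98.  12.]
lock_left 0.85 [363. 187. 392. 208.] [377.6 198.8] [16.4 26.5] 82.9 [777.  81.  12.]
lock_left 0.82 [340. 168. 360. 185.] [350. 176.] [18. 18.] 90.0 [758. 190.  12.]
lock_left 0.73 [296. 303. 323. 333.] [307.5 318.5] [21.5 29.1] 18.4 [ 452. -167.   12.]
lock_left 0.63 [301. 188. 326. 207.] [311.7 196.8] [23.4 17. ] 53.1 [631. 166.  12.]
lock_left 0.53 [282. 146. 310. 170.] [295.3 158.8] [24.  17.7] 45.0 [659. 322.  12.]
strip 0.86 [310. 170. 394. 278.] [351.  225.9] [127.6  11.8] 51.2 [669.  29.  12.]
strip 0.19 [292. 306. 322. 332.] [307.2 318.1] [21.8 29.3] 16.7 [ 451. -166.   12.]
jar 0.56 [227. 176. 253. 212.] [242.  192.5] [37. 24.] 90.0 [478. 265.  12.]
count_wheel 0.95 [386. 366. 415. 394.] [399.5 378.5] [29.7 26.9] 45.0 [ 548. -382.   12.]
hammer_tail 0.63 [260. 157. 274. 174.] [263.5 162. ] [17.7  3.5] 45.0 [577. 350.  12.]
top 577.2497698322545 
[... 1096 characters left out ...]
1.46743180e+00]), 'qd': array([ 1.52115236e-03, -7.88357978e-04, -7.68654107e-04,  1.25556425e-03,
       -9.25496492e-04,  7.89507331e-05]), 'tau': array([-1.72171320e-03, -4.45322907e+01,  2.95482194e+01,  6.42829436e-04,
       -6.48632908e-05, -1.12517262e-05]), 'tool_pos': array([258.17955296, 569.21335783, 231.37843732]), 'orientation': array([[-9.10694096e-01,  4.13081419e-01,  6.13050245e-05],
       [ 4.13081424e-01,  9.10694091e-01,  1.02154866e-04],
       [-1.36318464e-05,  1.18355800e-04, -9.99999993e-01]]), 'wrist_force': array([-0.21942162,  0.31155277,  0.04372616]), 'moment': array([ 0.0146016 ,  0.02396926, -0.04418775]), 'grasp_force': 0.0, 'finger_gap': 85.46770982081736}
```

View pics/top0.png

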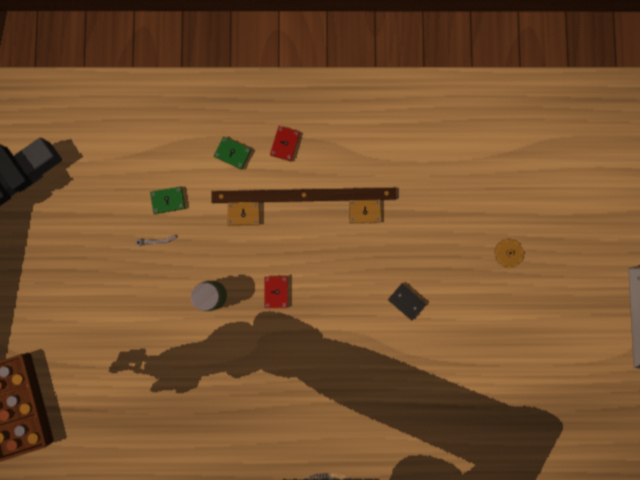

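View pics/side0.png

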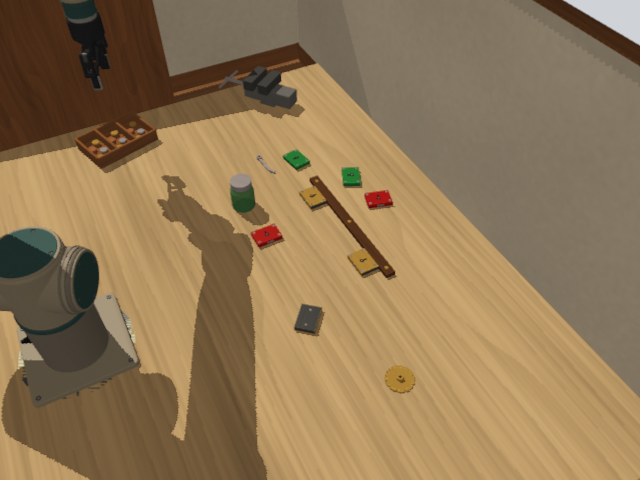

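```bash
python3 - <<'E'
from h import *
a=cv2.imread("pics/top0.png")
b=cv2.imread("pics/side0.png")
c1=cv2.resize(a[270:330,375:439],None,fx=6,fy=6,interpolation=cv2.INTER_CUBIC)
c2=cv2.resize(a[160:240,200:410],(800,228),interpolation=cv2.INTER_CUBIC)
c3=cv2.resize(b[285:345,275:339],None,fx=6,fy=6,interpolation=cv2.INTER_CUBIC)
top=np.hstack([c1,c3,np.zeros((360,800-768,3),np.uint8)])
cv2.imwrite("pics/crop0.png",np.vstack([top,c2]))
E
```

```text
(no output)
```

View pics/crop0.png

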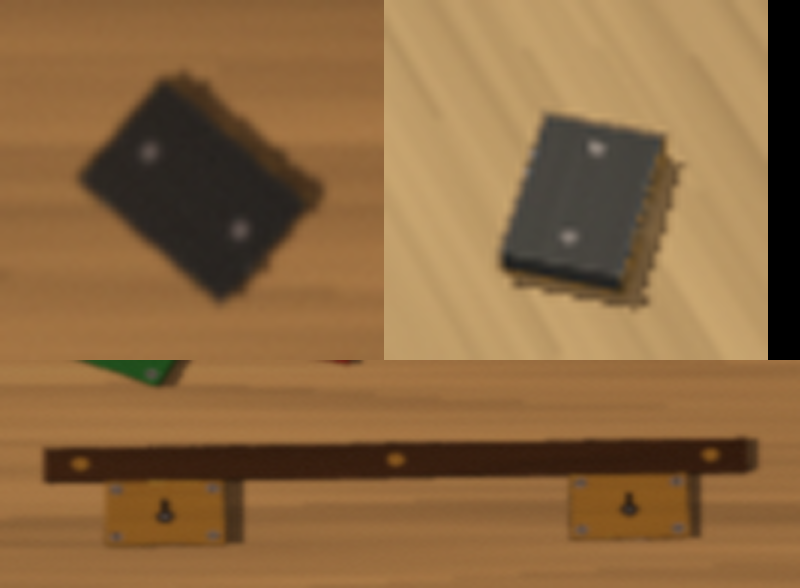

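Candidates for the third lock, as pixels in the top view:
- Dark iron block with two rivets: (408,301), and (308,318) in the side view.
- Red look-alikes: (276,292) and (285,143).
- Green look-alikes: (233,152) and (168,200).
- Brass locks already in place: (243,213) and (365,211).

I choose the dark one; the crop shows its plain face with two rivets. The strip runs from (212,197) to (397,193).

```bash
cat >> h.py <<'E'
from scipy.spatial.transform import Rotation as Ro
from scipy.optimize import least_squares
def fit(pts,L=64,W=46):   # centre + long-axis angle of rectangle from 4 xy corners in order (any start)
    P=np.array(pts)[:,:2]; best=None
    for k in range(4):
        Q=np.array([[L,W],[-L,W],[-L,-W],[L,-W]])/2
        Q=np.roll(Q,k,0)
        for s in(1,-1):
            q=Q*[1,s]
            f=lambda p:((q@np.array([[np.cos(p[2]),np.sin(p[2])],[-np.sin(p[2]),np.cos(p[2])]])+p[:2])-P).ravel()
            for a0 in(0,1.5,3,4.5):
                o=least_squares(f,[*P.mean(0),a0])
                if best is None or o.cost<best.cost: best=o
    x=best.x.copy(); x[2]=(x[2]+1e-9)%np.pi
    return x[:2].round(1),round(np.degrees(x[2]),1),round(float(np.sqrt(best.cost/4)),1)
def pose(ydeg,tilt,flip=0):
    """tool y along horizontal dir ydeg; tool z tilted from down by tilt toward v=y x up (deg)"""
    a=np.radians(ydeg); t=np.radians(tilt); u=np.array([np.cos(a),np.sin(a),0]); v=np.cross(u,[0,0,1])
    z=np.array([0,0,-np.cos(t)])+np.sin(t)*v; return np.column_stack([np.cross(u,z),u,z])
def go(p,R):
    o=r.get_obs(); R0=np.array(o["orientation"]); d=R0.T@(np.array(p)-o["tool_pos"]); w=np.degrees(Ro.from_matrix(R0.T@R).as_rotvec())
    print("shift",d.round(1),"turn",w.round(1),"from",np.round(o["tool_pos"],1),"q",np.round(o["joint_positions"],2),"t",o["time_s"])
E
python3 - <<'E'
from h import *
T=np.array([(165,78),(305,205),(220,300),(80,178)]);T=(T+.5)/6-.5+[375,270]
S=np.array([(163,115),(281,138),(241,290),(119,255)]);S=(S+.5)/6-.5+[275,285]
W=[ray("top",p,12) for p in T];print("top",np.round(W,0).tolist(),fit(W))
W2=[ray("side",p,12) for p in S];print("side",np.round(W2,0).tolist(),fit(W2))
def PM(n):
    K,rv,t=cal(n);return K@np.column_stack([cv2.Rodrigues(rv)[0],t])
def tri(a,b):
    X=cv2.triangulatePoints(PM("top"),PM("side"),np.array(a,float).reshape(2,1),np.array(b,float).reshape(2,1)).ravel();return (X[:3]/X[3]).round(1)
for p in W:   # match by nearest
    j=int(np.argmin([np.hypot(*(q-p)[:2]) for q in W2])); i=[k for k in range(4) if W[k] is p][0]; print("tri",tri(T[i],S[j]))
sc=np.array([800/210,228/80])
for C in([(104,124),(224,120),(226,185),(104,186)],[(569,117),(686,112),(690,178),(571,181)]):
    C=(np.array(C)+.5)/sc-.5+[200,160]; Wl=[ray("top",p,12) for p in C]; print(np.round(Wl,0).tolist(),fit(Wl))
E
python3 - <<'E'
from h import *
# strip near edge line by darkness, top view
im=cv2.imread("pics/top0.png").astype(int).sum(2)
m=(im[180:210,205:405]<150).astype(np.uint8)
n,l,s,c=cv2.connectedComponentsWithStats(m);k=1+np.argmax(s[1:,4]);print(s[k])
pts=[]
for col in range(270-205,345-205):
    y=np.where(l[:,col]==k)[0]
    if len(y): pts.append((col+205,y.max()+.5+180,y.min()-.5+180))
p=np.array(pts)
for j in(1,2):
    f=np.polyfit(p[:,0],p[:,j],1); A=ray("top",(240,np.polyval(f,240)),12);B=ray("top",(365,np.polyval(f,365)),12)
    print(A.round(1),B.round(1),np.degrees(np.arctan2(*(A-B)[1::-1])).round(2))
x0,x1=s[k][0]+205-.5,s[k][0]+s[k][2]+205-.5; print("ends",ray("top",(x0,194.5),12).round(1),ray("top",(x1,194.5),12).round(1))
# TCP start pic check: target poses
E
```

```text
top [[493.0, -155.0, 12.0], [450.0, -202.0, 12.0], [418.0, -172.0, 12.0], [459.0, -126.0, 12.0]] (array([ 455. , -163.5]), np.float64(48.0), 0.9)
side [[458.0, -126.0, 12.0], [491.0, -156.0, 12.0], [449.0, -207.0, 12.0], [417.0, -174.0, 12.0]] (array([ 453.8, -165.7]), np.float64(48.6), 1.3)
tri [ 492.2 -154.9   10.4]
tri [ 450.  -203.     5.4]
tri [ 417.9 -172.5    9.8]
tri [ 458.8 -125.5   10.5]
[[657.0, 202.0, 12.0], [659.0, 138.0, 12.0], [612.0, 136.0, 12.0], [612.0, 202.0, 12.0]] (array([635. , 169.5]), np.float64(91.3), 0.5)
[[661.0, -48.0, 12.0], [664.0, -112.0, 12.0], [616.0, -113.0, 12.0], [614.0, -49.0, 12.0]] (array([639. , -80.5]), np.float64(92.0), 0.6)
[   7    8  186   16 2050]
[659.6 175.5  12. ] [663.6 -81.3  12. ] 90.91
[683.1 175.7  12. ] [687.  -81.6  12. ] 90.86
ends [674.6 234.   12. ] [ 673.5 -148.4   12. ]
```

```bash
python3 - <<'E'
from h import *
R=pose(48.2,-45); p=np.array([445,-156,5.])
go(p-120*R[:,2],R); print(R.round(2))
E
```

```text
shift [-550.7 -608.7  141.5] turn [-6.8 44.6 16.5] from [258.2 569.2 231.4] q [ 1.04  0.28 -0.03  1.27 -0.    1.47] t 0.7
[[-0.53  0.67 -0.53]
 [ 0.47  0.75  0.47]
 [ 0.71  0.   -0.71]]
```

Call:
move_arm:
  targets:
    - {"x": -140,"y": -155,"z": 10,"wx": 0,"wy": 0,"wz": 0,"hand": 0.2}
    - {"x": -275,"y": -304,"z": 20,"wx": -3,"wy": 22,"wz": 8,"hand": 0.2}
    - {"x": -275,"y": -304,"z": 20,"wx": -3,"wy": 22,"wz": 8,"hand": 0.2}
    - {"x": -275,"y": -304,"z": 20,"wx": -3,"wy": 22,"wz": 8,"hand": 0.2}
    - {"x": -275,"y": -304,"z": 20,"wx": -3,"wy": 22,"wz": 8,"hand": 0.2}
    - {"x": -275,"y": -304,"z": 20,"wx": -3,"wy": 22,"wz": 8,"hand": 0.2}
    - {"x": -275,"y": -304,"z": 20,"wx": -3,"wy": 22,"wz": 8,"hand": 0.2}
    - {"x": -275,"y": -304,"z": 20,"wx": -3,"wy": 22,"wz": 8,"hand": 0.2}
    - {"x": -275,"y": -304,"z": 20,"wx": -3,"wy": 22,"wz": 8,"hand": 0.2}
    - {"x": -550.7,"y": -608.7,"z": 141.5,"wx": -6.8,"wy": 44.6,"wz": 16.5,"hand": 0.2}
    - {"x": -550.7,"y": -608.7,"z": 141.5,"wx": -6.8,"wy": 44.6,"wz": 16.5,"hand": 0.2}
    - {"x": -550.7,"y": -608.7,"z": 141.5,"wx": -6.8,"wy": 44.6,"wz": 16.5,"hand": 0.2}
    - {"x": -550.7,"y": -608.7,"z": 141.5,"wx": -6.8,"wy": 44.6,"wz": 16.5,"hand": 0.2}
    - {"x": -550.7,"y": -608.7,"z": 141.5,"wx": -6.8,"wy": 44.6,"wz": 16.5,"hand": 0.2}
    - {"x": -550.7,"y": -608.7,"z": 141.5,"wx": -6.8,"wy": 44.6,"wz": 16.5,"hand": 0.2}
    - {"x": -550.7,"y": -608.7,"z": 141.5,"wx": -6.8,"wy": 44.6,"wz": 16.5,"hand": 0.2}
    - {"x": -550.7,"y": -608.7,"z": 141.5,"wx": -6.8,"wy": 44.6,"wz": 16.5,"hand": 0.2}
    - {"x": -550.7,"y": -608.7,"z": 141.5,"wx": -6.8,"wy": 44.6,"wz": 16.5,"hand": 0.2}
    - {"x": -550.7,"y": -608.7,"z": 141.5,"wx": -6.8,"wy": 44.6,"wz": 16.5,"hand": 0.2}
    - {"x": -550.7,"y": -608.7,"z": 141.5,"wx": -6.8,"wy": 44.6,"wz": 16.5,"hand": 0.2}
  newtons: 60

```text
time_s: 2.37
tool_pos: [507.4, -210.6, 90.3]
orientation: [[-0.528, 0.667, -0.526], [0.472, 0.745, 0.471], [0.706, -0.0, -0.708]]
wrist_force: [-0.2, 1.1, 0.0]
finger_gap: 68.1
grasp_force: 0.0
```

```bash
python3 - <<'E'
from h import *
R=pose(48.2,-45); p=np.array([445,-156,5.])
go(p-120*R[:,2],R);print(r.get_obs()["finger_gap"]); go(p,R)
im=r.snapshot("top"); cv2.imwrite("pics/t1.png",im[:,:,::-1])
im2=r.snapshot("side"); a=cv2.resize(im[230:350,330:450],None,fx=3.3,fy=3.3);b=cv2.resize(im2[230:350,250:370],None,fx=3.3,fy=3.3)
cv2.imwrite("pics/c1.png",np.hstack([a,b])[:,:,::-1])
E
```

```text
shift [-1.7 -0.9 -1.1] turn [-0.   0.1 -0. ] from [ 507.4 -210.6   90.3] q [-0.57  0.79  0.24  1.8   0.11  0.11] t 2.3667
68.118449500763
shift [ -1.5  -0.9 118.9] turn [-0.   0.1 -0. ] from [ 507.4 -210.6   90.3] q [-0.57  0.79  0.24  1.8   0.11  0.11] t 2.3667
```

View pics/c1.png

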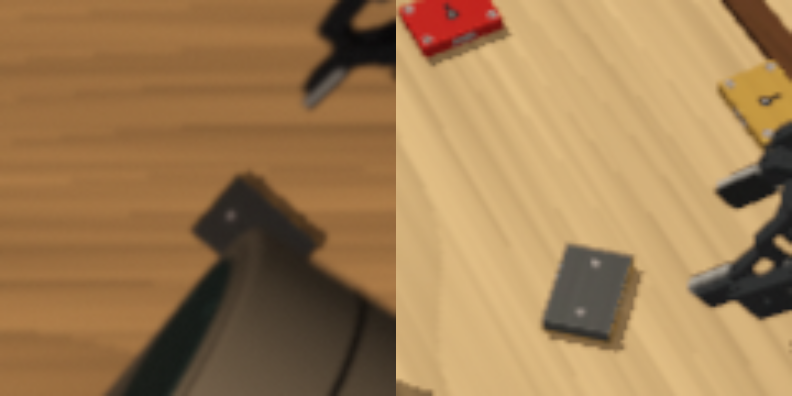

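```bash
python3 - <<'E'
from h import *
o=r.get_obs();R=np.array(o["orientation"]);p=np.array(o["tool_pos"])
for n,off,c in(("side",(250,230),396),("top",(330,230),0)):
  for back in(0,7):
    for s in(34,-34):
      q=proj(n,[p+R@[x,s,-back] for x in(-11,0,11)]); print(n,back,s,((q-off)*3.3+[c,0]).round().tolist())
E
```

```text
side 0 34 [[722.0, 209.0], [710.0, 199.0], [699.0, 189.0]]
side 0 -34 [[697.0, 296.0], [685.0, 286.0], [673.0, 276.0]]
side 7 34 [[730.0, 206.0], [718.0, 196.0], [706.0, 186.0]]
side 7 -34 [[706.0, 293.0], [693.0, 283.0], [681.0, 273.0]]
top 0 34 [[320.0, 99.0], [314.0, 108.0], [307.0, 118.0]]
top 0 -34 [[408.0, 177.0], [403.0, 187.0], [397.0, 197.0]]
top 7 34 [[327.0, 92.0], [321.0, 102.0], [315.0, 111.0]]
top 7 -34 [[416.0, 170.0], [410.0, 181.0], [405.0, 191.0]]
```

Call:
move_arm:
  targets:
    - {"x": -1.5,"y": -1,"z": 35,"hand": 0.1}
    - {"x": -1.5,"y": -1,"z": 70,"hand": 0.1}
    - {"x": -1.5,"y": -1,"z": 95,"hand": 0.1}
    - {"x": -1.5,"y": -1,"z": 110,"hand": 0.1}
    - {"x": -1.5,"y": -1,"z": 119,"hand": 0.1}
    - {"x": -1.5,"y": -1,"z": 119,"hand": 0.1}
    - {"x": -1.5,"y": -1,"z": 119,"hand": 0.1}

```text
$.targets[0]: bad value
```

```bash
python3 - <<'E'
from h import *
im2=r.snapshot("side"); im=r.snapshot("top"); a=cv2.resize(im[250:340,360:450],None,fx=4.4,fy=4.4);b=cv2.resize(im2[270:360,260:350],None,fx=4.4,fy=4.4)
cv2.imwrite("pics/c2.png",np.hstack([a,b])[:,:,::-1])
E
```

```text
(no output)
```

View pics/c2.png

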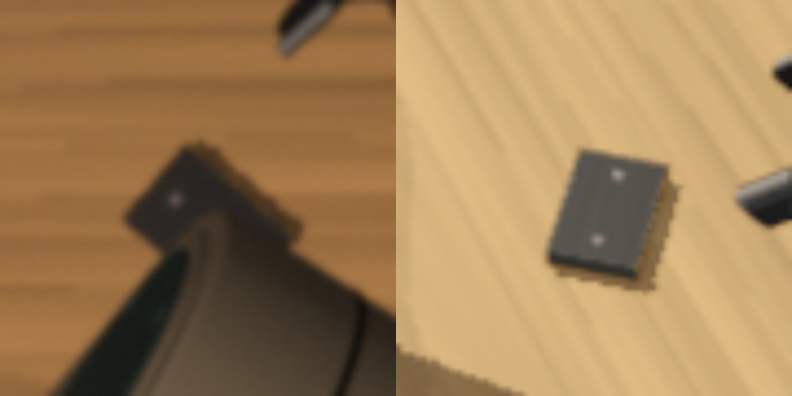

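The picture shows the arm had not moved: the lock is still flat and the fingers are above it. The call was refused because rows need all seven fields.

Call:
move_arm:
  targets:
    - {"x": -1.5,"y": -1,"z": 35,"wx": 0,"wy": 0,"wz": 0,"hand": 0.1}
    - {"x": -1.5,"y": -1,"z": 70,"wx": 0,"wy": 0,"wz": 0,"hand": 0.1}
    - {"x": -1.5,"y": -1,"z": 95,"wx": 0,"wy": 0,"wz": 0,"hand": 0.1}
    - {"x": -1.5,"y": -1,"z": 110,"wx": 0,"wy": 0,"wz": 0,"hand": 0.1}
    - {"x": -1.5,"y": -1,"z": 119,"wx": 0,"wy": 0,"wz": 0,"hand": 0.1}
    - {"x": -1.5,"y": -1,"z": 119,"wx": 0,"wy": 0,"wz": 0,"hand": 0.1}
    - {"x": -1.5,"y": -1,"z": 119,"wx": 0,"wy": 0,"wz": 0,"hand": 0.1}

```text
time_s: 3.15
tool_pos: [444.6, -153.3, 6.6]
orientation: [[-0.529, 0.666, -0.527], [0.472, 0.746, 0.47], [0.706, -0.0, -0.708]]
wrist_force: [0.2, 0.6, 0.4]
finger_gap: 76.7
grasp_force: 0.0
```

```bash
python3 - <<'E'
from h import *
print(r.get_obs()["wrist_force"],r.get_obs()["finger_gap"])
go([445,-156,5.],pose(48.2,-45))
im2=r.snapshot("side"); 
b=cv2.resize(im2[280:350,265:355],None,fx=8,fy=8,interpolation=cv2.INTER_CUBIC)
cv2.imwrite("pics/c3.png",b[:,:,::-1])
E
```

```text
[0.20828382 0.59164158 0.42057834] 76.72600888555382
shift [-2.6 -1.8 -0.3] turn [-0.1  0.1  0. ] from [ 444.6 -153.3    6.6] q [-0.55  0.76 -0.03  1.55  0.13  0.13] t 3.15
```

View pics/c3.png

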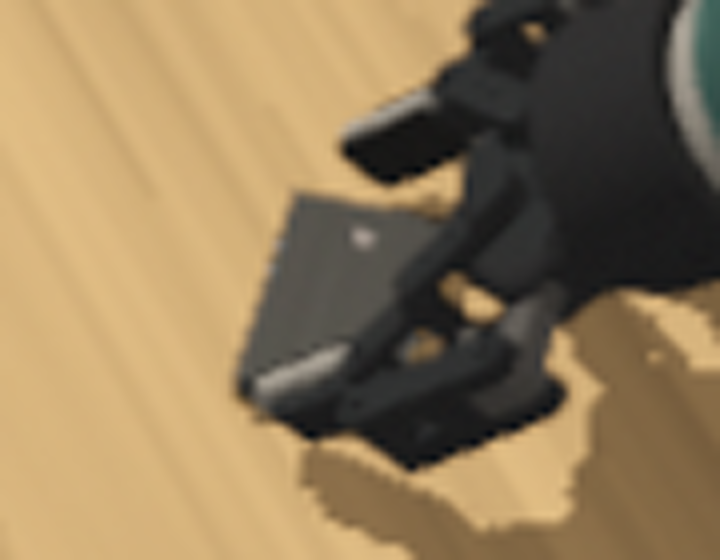

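Call:
move_arm:
  targets:
    - {"x": -1,"y": -1,"z": 0,"wx": 0,"wy": 0,"wz": 0,"hand": 0.1}
    - {"x": -1,"y": -1,"z": 0,"wx": 0,"wy": 0,"wz": 0,"hand": 0.1}
    - {"x": -1,"y": -1,"z": 0,"wx": 0,"wy": 0,"wz": 0,"hand": 0.2}
    - {"x": -1,"y": -1,"z": 0,"wx": 0,"wy": 0,"wz": 0,"hand": 0.5}
    - {"x": -1,"y": -1,"z": 0,"wx": 0,"wy": 0,"wz": 0,"hand": 0.5}
    - {"x": -1,"y": -1,"z": 0,"wx": 0,"wy": 0,"wz": 0,"hand": 0.5}
    - {"x": -1,"y": -1,"z": 0,"wx": 0,"wy": 0,"wz": 0,"hand": 0.5}
  newtons: 60

```text
time_s: 3.78
tool_pos: [445.2, -155.9, 5.9]
orientation: [[-0.529, 0.667, -0.526], [0.473, 0.745, 0.47], [0.705, -0.0, -0.709]]
wrist_force: [2.9, -3.3, 6.1]
finger_gap: 61.7
grasp_force: 64.6
```

```bash
python3 - <<'E'
from h import *
go([445,-156,5.],pose(48.2,-45))
R=pose(90.9,-45); print("above stand, tilt -45"); go([560,30,200],R)
R=pose(90.9,0); print("tilt 0"); go([560,30,200],R)
R=pose(90.9,45); print("tilt 45"); go([590,44.5,120],R)
E
```

```text
shift [-0.6 -0.2  0.6] turn [ 0.   0.2 -0. ] from [ 445.2 -155.9    5.9] q [-0.55  0.77 -0.03  1.55  0.12  0.13] t 3.7833
above stand, tilt -45
shift [ 164.1  215.1 -110.7] turn [ 30.2   0.2 -30.3] from [ 445.2 -155.9    5.9] q [-0.55  0.77 -0.03  1.55  0.12  0.13] t 3.7833
tilt 0
shift [ 164.1  215.1 -110.7] turn [ 16.7 -42.7 -40.5] from [ 445.2 -155.9    5.9] q [-0.55  0.77 -0.03  1.55  0.12  0.13] t 3.7833
tilt 45
shift [ 98.7 245.9 -62.9] turn [ -0.1 -85.3 -47.2] from [ 445.2 -155.9    5.9] q [-0.55  0.77 -0.03  1.55  0.12  0.13] t 3.7833
```

Call:
move_arm:
  targets:
    - {"x": 14,"y": 0,"z": -14,"wx": 0,"wy": 0,"wz": 0,"hand": 0.5}
    - {"x": 35,"y": 0,"z": -35,"wx": 0,"wy": 0,"wz": 0,"hand": 0.5}
    - {"x": 60,"y": 0,"z": -60,"wx": 0,"wy": 0,"wz": 0,"hand": 0.5}
    - {"x": 70,"y": 20,"z": -80,"wx": 0,"wy": -5,"wz": -3,"hand": 0.5}
    - {"x": 98,"y": 246,"z": -80,"wx": 0,"wy": -85,"wz": -47,"hand": 0.5}
    - {"x": 98,"y": 246,"z": -63,"wx": 0,"wy": -85,"wz": -47,"hand": 0.5}
    - {"x": 98,"y": 246,"z": -63,"wx": 0,"wy": -85,"wz": -47,"hand": 0.5}
    - {"x": 98,"y": 246,"z": -63,"wx": 0,"wy": -85,"wz": -47,"hand": 0.5}
    - {"x": 98,"y": 246,"z": -63,"wx": 0,"wy": -85,"wz": -47,"hand": 0.5}
    - {"x": 98,"y": 246,"z": -63,"wx": 0,"wy": -85,"wz": -47,"hand": 0.5}
    - {"x": 98,"y": 246,"z": -63,"wx": 0,"wy": -85,"wz": -47,"hand": 0.5}
    - {"x": 98,"y": 246,"z": -63,"wx": 0,"wy": -85,"wz": -47,"hand": 0.5}
    - {"x": 98,"y": 246,"z": -63,"wx": 0,"wy": -85,"wz": -47,"hand": 0.5}
    - {"x": 98,"y": 246,"z": -63,"wx": 0,"wy": -85,"wz": -47,"hand": 0.5}
    - {"x": 98,"y": 246,"z": -63,"wx": 0,"wy": -85,"wz": -47,"hand": 0.5}
    - {"x": 98,"y": 246,"z": -63,"wx": 0,"wy": -85,"wz": -47,"hand": 0.5}
    - {"x": 98,"y": 246,"z": -63,"wx": 0,"wy": -85,"wz": -47,"hand": 0.5}
    - {"x": 98,"y": 246,"z": -63,"wx": 0,"wy": -85,"wz": -47,"hand": 0.5}
    - {"x": 98,"y": 246,"z": -63,"wx": 0,"wy": -85,"wz": -47,"hand": 0.5}
    - {"x": 98,"y": 246,"z": -63,"wx": 0,"wy": -85,"wz": -47,"hand": 0.5}

```text
time_s: 5.45
tool_pos: [590.7, 44.8, 119.4]
orientation: [[-0.713, -0.012, 0.701], [-0.007, 1.0, 0.01], [-0.702, 0.003, -0.713]]
wrist_force: [1.2, 0.5, -0.5]
finger_gap: 61.6
grasp_force: 65.9
```

```bash
python3 - <<'E'
from h import *
R=pose(90.9,45); go([590,44.5,120],R); go([590,44.5,35],R);print(r.get_obs()["finger_gap"])
p=proj("side",[590,44.5,120])[0].astype(int);print(p)
im2=r.snapshot("side"); b=cv2.resize(im2[p[1]-45:p[1]+45,p[0]-50:p[0]+50],None,fx=6,fy=6,interpolation=cv2.INTER_CUBIC)
cv2.imwrite("pics/c4.png",b[:,:,::-1])
E
```

```text
shift [ 0.  -0.3 -0.9] turn [-0.  -0.5 -0.2] from [590.7  44.8 119.4] q [-0.06 -0.   -0.91 -0.12  0.05 -0.05] t 5.45
shift [59.7 -0.5 59.7] turn [-0.  -0.5 -0.2] from [590.7  44.8 119.4] q [-0.06 -0.   -0.91 -0.12  0.05 -0.05] t 5.45
61.5709011825775
[318 200]
```

View pics/c4.png

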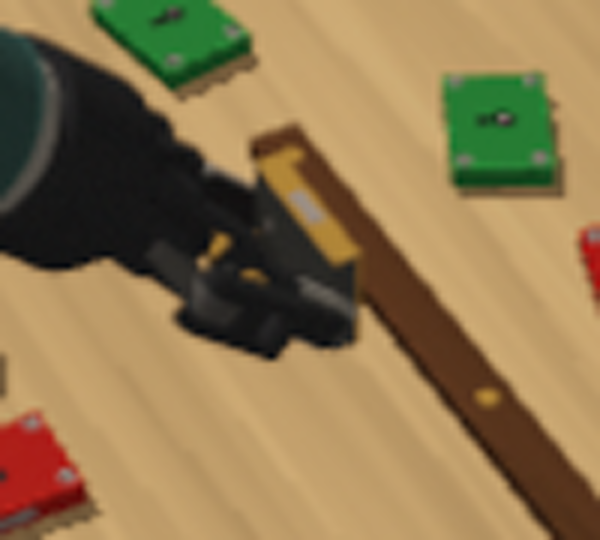

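Call:
move_arm:
  targets:
    - {"x": 20,"y": 0,"z": 19.5,"wx": 0,"wy": -0.6,"wz": 0,"hand": 0.5}
    - {"x": 42,"y": 0,"z": 41.5,"wx": 0,"wy": -0.6,"wz": 0,"hand": 0.5}
    - {"x": 60,"y": 0,"z": 59.5,"wx": 0,"wy": -0.6,"wz": 0,"hand": 0.5}
    - {"x": 68,"y": 0,"z": 67.5,"wx": 0,"wy": -0.6,"wz": 0,"hand": 0.5}
    - {"x": 72,"y": 0,"z": 71.5,"wx": 0,"wy": -0.6,"wz": 0,"hand": 0.5}
    - {"x": 72,"y": 0,"z": 71.5,"wx": 0,"wy": -0.6,"wz": 0,"hand": 0.5}
    - {"x": 72,"y": 0,"z": 71.5,"wx": 0,"wy": -0.6,"wz": 0,"hand": 0.5}

```text
time_s: 6.08
tool_pos: [591.2, 44.9, 18.7]
orientation: [[-0.703, -0.013, 0.711], [-0.008, 1.0, 0.01], [-0.711, 0.002, -0.703]]
wrist_force: [-0.1, -0.1, -1.0]
finger_gap: 61.4
grasp_force: 66.0
```

```bash
python3 - <<'E'
from h import *
R=pose(90.9,45); go([590,44.5,10.3],R);print(r.get_obs()["wrist_force"],np.degrees(np.arctan2(r.get_obs()["orientation"][0][2],-r.get_obs()["orientation"][2][2])))
E
```

```text
shift [ 6.8 -0.4  5.1] turn [-0.   0.3 -0.2] from [591.2  44.9  18.7] q [-0.06  0.27 -0.99 -0.48  0.05 -0.05] t 6.0833
[-0.08484383 -0.10986799 -0.95159704] 45.34236540069412
```

Call:
move_arm:
  targets:
    - {"x": 2,"y": 0,"z": 2,"wx": 0,"wy": 0.2,"wz": 0,"hand": 0.5}
    - {"x": 3.5,"y": 0,"z": 3.5,"wx": 0,"wy": 0.2,"wz": 0,"hand": 0.5}
    - {"x": 4.5,"y": 0,"z": 4.5,"wx": 0,"wy": 0.2,"wz": 0,"hand": 0.5}
    - {"x": 5.2,"y": 0,"z": 5.2,"wx": 0,"wy": 0.2,"wz": 0,"hand": 0.5}
    - {"x": 5.6,"y": 0,"z": 5.6,"wx": 0,"wy": 0.2,"wz": 0,"hand": 0.5}
    - {"x": 5.6,"y": 0,"z": 5.6,"wx": 0,"wy": 0.2,"wz": 0,"hand": 0.5}
    - {"x": 5.6,"y": 0,"z": 5.6,"wx": 0,"wy": 0.2,"wz": 0,"hand": 0.5}

```text
time_s: 6.67
tool_pos: [589.8, 45.2, 11.0]
orientation: [[-0.704, -0.013, 0.71], [-0.008, 1.0, 0.011], [-0.71, 0.002, -0.704]]
wrist_force: [-2.1, -0.4, 4.8]
finger_gap: 61.5
grasp_force: 66.6
```

Call:
move_arm:
  targets:
    - {"x": 0.4,"y": 0,"z": 0.4,"wx": 0,"wy": 0,"wz": 0,"hand": 0.5}
    - {"x": 0.4,"y": 0,"z": 0.4,"wx": 0,"wy": 0,"wz": 0,"hand": 0.5}
    - {"x": 0.4,"y": 0,"z": 0.4,"wx": 0,"wy": 0,"wz": 0,"hand": 0.5}
  newtons: 20

```text
time_s: 6.92
tool_pos: [590.3, 45.2, 11.0]
orientation: [[-0.703, -0.013, 0.711], [-0.008, 1.0, 0.011], [-0.711, 0.002, -0.703]]
wrist_force: [-3.9, 0.2, 7.2]
finger_gap: 61.6
grasp_force: 66.9
```

```bash
python3 - <<'E'
from h import *
o=r.get_obs();print(o["wrist_force"],o["tool_pos"],o["finger_gap"],o["grasp_force"])
im2=r.snapshot("side"); im=r.snapshot("top")
p=proj("side",[590,44.5,23])[0].astype(int);q=proj("top",[590,44.5,23])[0].astype(int)
f=lambda i,p:cv2.resize(i[p[1]-40:p[1]+40,p[0]-33:p[0]+33],None,fx=6,fy=6,interpolation=cv2.INTER_CUBIC)
cv2.imwrite("pics/c5.png",np.hstack([f(im,q),f(im2,p)])[:,:,::-1])
E
```

```text
[-3.92274676  0.18943279  7.17531031] [590.30129861  45.19672076  11.01442602] 61.60298635225296 66.86452894617304
```

View pics/c5.png

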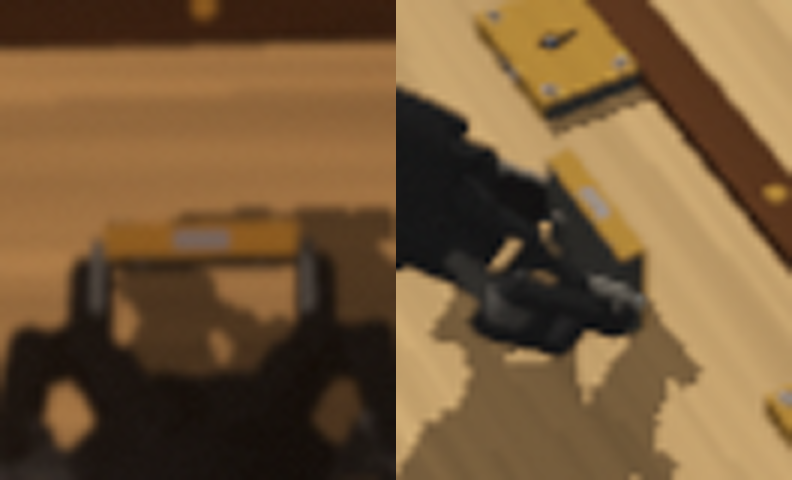

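Call:
move_arm:
  targets:
    - {"x": 0,"y": 0,"z": 0,"wx": 0,"wy": 0,"wz": 0,"hand": 0.25}
    - {"x": 0,"y": 0,"z": 0,"wx": 0,"wy": 0,"wz": 0,"hand": 0.2}
    - {"x": 0,"y": 0,"z": 0,"wx": 0,"wy": 0,"wz": 0,"hand": 0.15}
    - {"x": 0,"y": 0,"z": 0,"wx": 0,"wy": 0,"wz": 0,"hand": 0.05}
    - {"x": 0,"y": 0,"z": 0,"wx": 0,"wy": 0,"wz": 0,"hand": 0.05}
    - {"x": 0,"y": 0,"z": 0,"wx": 0,"wy": 0,"wz": 0,"hand": 0.05}

```text
time_s: 7.52
tool_pos: [588.5, 45.2, 8.7]
orientation: [[-0.707, -0.013, 0.707], [-0.008, 1.0, 0.011], [-0.707, 0.002, -0.707]]
wrist_force: [0.3, -0.5, 0.2]
finger_gap: 81.3
grasp_force: 0.0
```

Call:
move_arm:
  targets:
    - {"x": 0,"y": 0,"z": -10,"wx": 0,"wy": 0,"wz": 0,"hand": 0.05}
    - {"x": 0,"y": 0,"z": -30,"wx": 0,"wy": 0,"wz": 0,"hand": 0.05}
    - {"x": 0,"y": 0,"z": -65,"wx": 0,"wy": 0,"wz": 0,"hand": 0.05}
    - {"x": 0,"y": 0,"z": -100,"wx": 0,"wy": 0,"wz": 0,"hand": 0.05}
    - {"x": 0,"y": 0,"z": -130,"wx": 0,"wy": 0,"wz": 0,"hand": 0.05}
    - {"x": 0,"y": 0,"z": -130,"wx": 0,"wy": 0,"wz": 0,"hand": 0.05}
    - {"x": 0,"y": 0,"z": -130,"wx": 0,"wy": 0,"wz": 0,"hand": 0.05}

```text
time_s: 8.1
tool_pos: [505.7, 44.7, 109.6]
orientation: [[-0.709, -0.013, 0.705], [-0.008, 1.0, 0.01], [-0.705, 0.001, -0.709]]
wrist_force: [-0.2, 0.3, 0.1]
finger_gap: 81.0
grasp_force: 0.0
```

```bash
python3 - <<'E'
from h import *
im=r.snapshot("top");im2=r.snapshot("side")
for n in("top","side"):
  for th in("lock","lock_left"):
    for d in r.cut_out(n,th):
        m=d["region"].astype(np.uint8); c,s,a=cv2.minAreaRect(cv2.findNonZero(m)); w=ray(n,c,40)
        if abs(w[0]-590)<40 and abs(w[1]-45)<50: print(n,th,d["conf"],np.round(c,1),np.round(s,1),round(a,1),w.round(1))
q=proj("top",[590,44.5,46])[0].astype(int)
hsv=cv2.cvtColor(im,cv2.COLOR_RGB2HSV);print(q, proj("top",[[584,13,46],[596,13,46],[596,76,46],[584,76,46]]).round(1).tolist())
x0,y0=q-[33,40]
p=proj("side",[590,44.5,23])[0].astype(int)
f=lambda i,p:cv2.resize(i[p[1]-40:p[1]+40,p[0]-33:p[0]+33],None,fx=6,fy=6,interpolation=cv2.INTER_CUBIC)
cv2.imwrite("pics/c6.png",np.hstack([f(im,q),f(im2,p)])[:,:,::-1]);print("off",x0,y0,p-[33,40])
for y in (0,11,23,24):pass
R=pose(90.9,-45);P=np.array([590.2+.2,45,10.3]); go(P-130*R[:,2],R);go([600,45,190],pose(90.9,0))
E
```

```text
top lock 0.72 [303.  234.5] [ 7. 32.] 90.0 [589.4  45.7  40. ]
side lock 0.63 [318.5 229.2] [29.1 10.5] 56.3 [581.6  32.5  40. ]
[303 233] [[319.4, 236.9], [319.4, 230.9], [287.6, 231.0], [287.6, 237.0]]
off 270 193 [286 189]
shift [-127.    -0.6  125.4] turn [ 0.1 89.2 -0.2] from [503.8  44.8 103.7] q [-0.08 -0.14 -1.08 -0.14  0.06 -0.06] t 8.4
shift [-129.1   -0.8    5.1] turn [ 0.  44.2 -0.2] from [503.8  44.8 103.7] q [-0.08 -0.14 -1.08 -0.14  0.06 -0.06] t 8.4
```

View pics/c6.png

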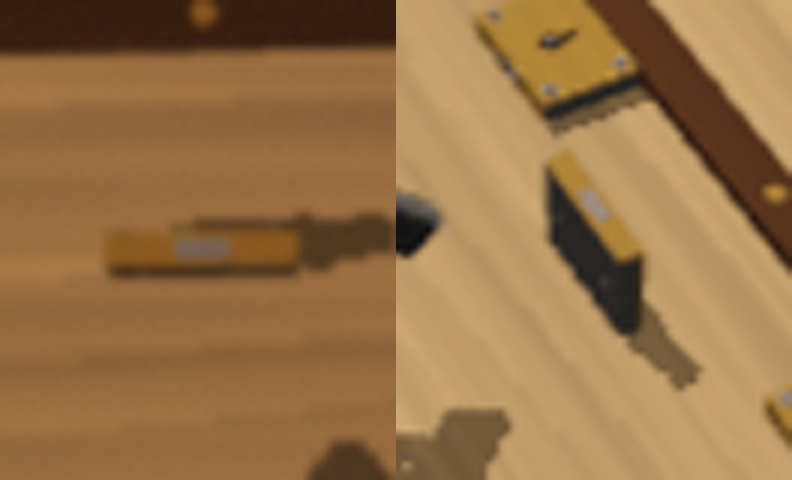

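Call:
move_arm:
  targets:
    - {"x": -129,"y": -0.8,"z": 5,"wx": 0,"wy": 44.2,"wz": -0.2,"hand": 0.1}
    - {"x": -129,"y": -0.8,"z": 5,"wx": 0,"wy": 44.2,"wz": -0.2,"hand": 0.1}
    - {"x": -129,"y": -0.8,"z": 5,"wx": 0,"wy": 44.2,"wz": -0.2,"hand": 0.1}
    - {"x": -129,"y": -0.8,"z": 5,"wx": 0,"wy": 44.2,"wz": -0.2,"hand": 0.1}
    - {"x": -129,"y": -0.8,"z": 5,"wx": 0,"wy": 44.2,"wz": -0.2,"hand": 0.1}
    - {"x": -127,"y": -0.6,"z": 125.4,"wx": 0.1,"wy": 89.2,"wz": -0.2,"hand": 0.1}
    - {"x": -127,"y": -0.6,"z": 125.4,"wx": 0.1,"wy": 89.2,"wz": -0.2,"hand": 0.1}
    - {"x": -127,"y": -0.6,"z": 125.4,"wx": 0.1,"wy": 89.2,"wz": -0.2,"hand": 0.1}
    - {"x": -127,"y": -0.6,"z": 125.4,"wx": 0.1,"wy": 89.2,"wz": -0.2,"hand": 0.1}
    - {"x": -127,"y": -0.6,"z": 125.4,"wx": 0.1,"wy": 89.2,"wz": -0.2,"hand": 0.1}
    - {"x": -127,"y": -0.6,"z": 125.4,"wx": 0.1,"wy": 89.2,"wz": -0.2,"hand": 0.1}
    - {"x": -127,"y": -0.6,"z": 125.4,"wx": 0.1,"wy": 89.2,"wz": -0.2,"hand": 0.1}
    - {"x": -127,"y": -0.6,"z": 125.4,"wx": 0.1,"wy": 89.2,"wz": -0.2,"hand": 0.1}
    - {"x": -127,"y": -0.6,"z": 125.4,"wx": 0.1,"wy": 89.2,"wz": -0.2,"hand": 0.1}
    - {"x": -127,"y": -0.6,"z": 125.4,"wx": 0.1,"wy": 89.2,"wz": -0.2,"hand": 0.1}
    - {"x": -127,"y": -0.6,"z": 125.4,"wx": 0.1,"wy": 89.2,"wz": -0.2,"hand": 0.1}
    - {"x": -127,"y": -0.6,"z": 125.4,"wx": 0.1,"wy": 89.2,"wz": -0.2,"hand": 0.1}
    - {"x": -127,"y": -0.6,"z": 125.4,"wx": 0.1,"wy": 89.2,"wz": -0.2,"hand": 0.1}

```text
time_s: 9.9
tool_pos: [683.3, 46.5, 108.0]
orientation: [[-0.713, -0.016, -0.701], [-0.011, 1.0, -0.011], [0.701, 0.0, -0.713]]
wrist_force: [-1.1, 0.8, -0.0]
finger_gap: 76.8
grasp_force: 0.0
```

```bash
python3 - <<'E'
from h import *
R=pose(90.9,-45);P=np.array([588.7,44.5,10.3]); go(P-130*R[:,2],R);go(P-30*R[:,2],R);go(P,R)
E
```

```text
shift [-2.2 -0.5  6. ] turn [-0.   0.5  0. ] from [683.3  46.5 108. ] q [-0.02  1.07  0.82  2.1  -0.02 -0.02] t 9.9
shift [ -1.4  -0.5 106. ] turn [-0.   0.5  0. ] from [683.3  46.5 108. ] q [-0.02  1.07  0.82  2.1  -0.02 -0.02] t 9.9
shift [ -1.2  -0.5 136. ] turn [-0.   0.5  0. ] from [683.3  46.5 108. ] q [-0.02  1.07  0.82  2.1  -0.02 -0.02] t 9.9
```

Call:
move_arm:
  targets:
    - {"x": -1.4,"y": -0.5,"z": 30,"wx": 0,"wy": 0.3,"wz": 0,"hand": 0.1}
    - {"x": -1.4,"y": -0.5,"z": 65,"wx": 0,"wy": 0.3,"wz": 0,"hand": 0.1}
    - {"x": -1.4,"y": -0.5,"z": 95,"wx": 0,"wy": 0.3,"wz": 0,"hand": 0.1}
    - {"x": -1.4,"y": -0.5,"z": 106,"wx": 0,"wy": 0.3,"wz": 0,"hand": 0.1}
    - {"x": -1.4,"y": -0.5,"z": 106,"wx": 0,"wy": 0.3,"wz": 0,"hand": 0.1}
    - {"x": -1.4,"y": -0.5,"z": 106,"wx": 0,"wy": 0.3,"wz": 0,"hand": 0.1}

```text
time_s: 10.4
tool_pos: [609.6, 44.8, 33.0]
orientation: [[-0.709, -0.016, -0.705], [-0.011, 1.0, -0.011], [0.705, -0.0, -0.709]]
wrist_force: [0.4, 0.2, 0.9]
finger_gap: 76.9
grasp_force: 0.0
```

```bash
python3 - <<'E'
from h import *
R=pose(90.9,-45);P=np.array([589,44.5,10.5]); go(P-30*R[:,2],R);go(P,R);print(r.get_obs()["wrist_force"])
E
```

```text
shift [-1.4 -0.   0.5] turn [-0.   0.2  0. ] from [609.6  44.8  33. ] q [-0.02  0.97  0.46  1.84 -0.03 -0.03] t 10.4
shift [-1.3 -0.  30.5] turn [-0.   0.2  0. ] from [609.6  44.8  33. ] q [-0.02  0.97  0.46  1.84 -0.03 -0.03] t 10.4
[0.42017324 0.24776399 0.93724333]
```

Call:
move_arm:
  targets:
    - {"x": -0.6,"y": 0,"z": 10,"wx": 0,"wy": 0,"wz": 0,"hand": 0.1}
    - {"x": -0.6,"y": 0,"z": 20,"wx": 0,"wy": 0,"wz": 0,"hand": 0.1}
    - {"x": -0.6,"y": 0,"z": 27,"wx": 0,"wy": 0,"wz": 0,"hand": 0.1}
    - {"x": -0.6,"y": 0,"z": 30,"wx": 0,"wy": 0,"wz": 0,"hand": 0.1}
    - {"x": -0.6,"y": 0,"z": 30,"wx": 0,"wy": 0,"wz": 0,"hand": 0.1}
    - {"x": -0.6,"y": 0,"z": 30,"wx": 0,"wy": 0,"wz": 0,"hand": 0.1}
    - {"x": -0.6,"y": 0,"z": 30,"wx": 0,"wy": 0,"wz": 0,"hand": 0.15}
    - {"x": -0.6,"y": 0,"z": 30,"wx": 0,"wy": 0,"wz": 0,"hand": 0.2}
    - {"x": -0.6,"y": 0,"z": 30,"wx": 0,"wy": 0,"wz": 0,"hand": 0.2}

```text
time_s: 11.15
tool_pos: [589.0, 44.4, 7.8]
orientation: [[-0.706, -0.016, -0.708], [-0.011, 1.0, -0.011], [0.708, 0.0, -0.707]]
wrist_force: [0.6, -0.5, -0.2]
finger_gap: 68.0
grasp_force: 0.0
```

```bash
python3 - <<'E'
from h import *
R=pose(90.9,-45);P=np.array([589,44.5,10.5]); go(P,R);print(r.get_obs()["wrist_force"],r.get_obs()["finger_gap"])
r.snapshot("side")
for d in r.cut_out("side","lock"):print(d["conf"],d["extent"])
r.snapshot("top")
for d in r.cut_out("top","lock"):print(d["conf"],d["extent"])
E
```

```text
shift [ 1.9  0.1 -1.9] turn [-0. -0.  0.] from [589.   44.4   7.8] q [-0.02  0.96  0.38  1.77 -0.03 -0.03] t 11.15
[ 0.61963213 -0.50927449 -0.19377114] 68.00672769271353
0.57 [311.5, 215.4, 328.2, 245.9]
```

Call:
move_arm:
  targets:
    - {"x": 1.5,"y": 0,"z": -1.5,"wx": 0,"wy": 0,"wz": 0,"hand": 0.2}
    - {"x": 1.5,"y": 0,"z": -1.5,"wx": 0,"wy": 0,"wz": 0,"hand": 0.2}
    - {"x": 1.5,"y": 0,"z": -1.5,"wx": 0,"wy": 0,"wz": 0,"hand": 0.5}
    - {"x": 1.5,"y": 0,"z": -1.5,"wx": 0,"wy": 0,"wz": 0,"hand": 0.5}
    - {"x": 1.5,"y": 0,"z": -1.5,"wx": 0,"wy": 0,"wz": 0,"hand": 0.5}
    - {"x": 1.5,"y": 0,"z": -1.5,"wx": 0,"wy": 0,"wz": 0,"hand": 0.5}
    - {"x": 1.5,"y": 0,"z": -1.5,"wx": 0,"wy": 0,"wz": 0,"hand": 0.5}
  newtons: 60

```text
time_s: 11.93
tool_pos: [589.1, 44.4, 10.6]
orientation: [[-0.707, -0.016, -0.707], [-0.011, 1.0, -0.011], [0.707, 0.0, -0.707]]
wrist_force: [2.0, 0.3, 5.2]
finger_gap: 61.9
grasp_force: 65.2
```

```bash
python3 - <<'E'
from h import *
o=r.get_obs();print(o["wrist_force"]);R0=o["orientation"];print(np.degrees(np.arctan2(R0[0][2],-R0[2][2])))
go([585,44.5,100],pose(90.9,-45)); go([612,44.5,100],pose(90.9,45))
E
```

```text
[2.01977169 0.25702357 5.23625027]
-45.0265480133269
shift [ 66.1   0.1 -60.3] turn [-0. -0.  0.] from [589.1  44.4  10.6] q [-0.02  0.96  0.38  1.78 -0.03 -0.03] t 11.9333
shift [ 47.   -0.3 -79.4] turn [  0. -90.   0.] from [589.1  44.4  10.6] q [-0.02  0.96  0.38  1.78 -0.03 -0.03] t 11.9333
```

Call:
move_arm:
  targets:
    - {"x": 10,"y": 0,"z": -10,"wx": 0,"wy": 0,"wz": 0,"hand": 0.5}
    - {"x": 30,"y": 0,"z": -30,"wx": 0,"wy": 0,"wz": 0,"hand": 0.5}
    - {"x": 55,"y": 0,"z": -55,"wx": 0,"wy": 0,"wz": 0,"hand": 0.5}
    - {"x": 65,"y": 0,"z": -65,"wx": 0,"wy": 0,"wz": 0,"hand": 0.5}
    - {"x": 47,"y": 0,"z": -79,"wx": 0,"wy": -90,"wz": 0,"hand": 0.5}
    - {"x": 47,"y": 0,"z": -79,"wx": 0,"wy": -90,"wz": 0,"hand": 0.5}
    - {"x": 47,"y": 0,"z": -79,"wx": 0,"wy": -90,"wz": 0,"hand": 0.5}
    - {"x": 47,"y": 0,"z": -79,"wx": 0,"wy": -90,"wz": 0,"hand": 0.5}
    - {"x": 47,"y": 0,"z": -79,"wx": 0,"wy": -90,"wz": 0,"hand": 0.5}
    - {"x": 47,"y": 0,"z": -79,"wx": 0,"wy": -90,"wz": 0,"hand": 0.5}
    - {"x": 47,"y": 0,"z": -79,"wx": 0,"wy": -90,"wz": 0,"hand": 0.5}
    - {"x": 47,"y": 0,"z": -79,"wx": 0,"wy": -90,"wz": 0,"hand": 0.5}
    - {"x": 47,"y": 0,"z": -79,"wx": 0,"wy": -90,"wz": 0,"hand": 0.5}
    - {"x": 47,"y": 0,"z": -79,"wx": 0,"wy": -90,"wz": 0,"hand": 0.5}
    - {"x": 47,"y": 0,"z": -79,"wx": 0,"wy": -90,"wz": 0,"hand": 0.5}
    - {"x": 47,"y": 0,"z": -79,"wx": 0,"wy": -90,"wz": 0,"hand": 0.5}
    - {"x": 47,"y": 0,"z": -79,"wx": 0,"wy": -90,"wz": 0,"hand": 0.5}
    - {"x": 47,"y": 0,"z": -79,"wx": 0,"wy": -90,"wz": 0,"hand": 0.5}
    - {"x": 47,"y": 0,"z": -79,"wx": 0,"wy": -90,"wz": 0,"hand": 0.5}
    - {"x": 47,"y": 0,"z": -79,"wx": 0,"wy": -90,"wz": 0,"hand": 0.5}

```text
time_s: 13.6
tool_pos: [612.4, 44.7, 99.5]
orientation: [[-0.709, -0.016, 0.705], [-0.011, 1.0, 0.011], [-0.705, 0.0, -0.709]]
wrist_force: [0.3, 0.2, -1.5]
finger_gap: 61.7
grasp_force: 65.4
```

```bash
python3 - <<'E'
from h import *
o=r.get_obs();R0=o["orientation"];print(np.degrees(np.arctan2(R0[0][2],-R0[2][2])),o["finger_gap"],o["grasp_force"])
go([640,44.5,80],pose(90.9,44.97));go([640,44.5,14],pose(90.9,44.97))
E
```

```text
44.84671211900637 61.65101552548095 65.40702223777771
shift [-5.8 -0.6 33.3] turn [ 0.  -0.1  0. ] from [612.4  44.7  99.5] q [-0.06  0.08 -0.89 -0.19  0.05 -0.05] t 13.6
shift [40.8 -0.6 80.1] turn [ 0.  -0.1  0. ] from [612.4  44.7  99.5] q [-0.06  0.08 -0.89 -0.19  0.05 -0.05] t 13.6
```

Call:
move_arm:
  targets:
    - {"x": -6,"y": -0.5,"z": 33,"wx": 0,"wy": -0.1,"wz": 0,"hand": 0.5}
    - {"x": 10,"y": -0.5,"z": 49,"wx": 0,"wy": -0.1,"wz": 0,"hand": 0.5}
    - {"x": 26,"y": -0.5,"z": 65,"wx": 0,"wy": -0.1,"wz": 0,"hand": 0.5}
    - {"x": 36,"y": -0.5,"z": 75,"wx": 0,"wy": -0.1,"wz": 0,"hand": 0.5}
    - {"x": 40.8,"y": -0.5,"z": 80,"wx": 0,"wy": -0.1,"wz": 0,"hand": 0.5}
    - {"x": 40.8,"y": -0.5,"z": 80,"wx": 0,"wy": -0.1,"wz": 0,"hand": 0.5}
    - {"x": 40.8,"y": -0.5,"z": 80,"wx": 0,"wy": -0.1,"wz": 0,"hand": 0.5}

```text
time_s: 14.18
tool_pos: [641.6, 44.6, 14.7]
orientation: [[-0.705, -0.016, 0.709], [-0.011, 1.0, 0.011], [-0.709, -0.0, -0.705]]
wrist_force: [0.2, -0.3, -2.2]
finger_gap: 61.5
grasp_force: 66.5
```

```bash
python3 - <<'E'
from h import *
o=r.get_obs();R0=o["orientation"];print(np.degrees(np.arctan2(R0[0][2],-R0[2][2])),o["wrist_force"])
go([640,44.5,6],pose(90.9,44.97))
E
```

```text
45.1449169162433 [ 0.24975965 -0.29958463 -2.15211284]
shift [ 7.3 -0.1  5. ] turn [0.  0.2 0. ] from [641.6  44.6  14.7] q [-0.05  0.33 -0.89 -0.44  0.05 -0.05] t 14.1833
```

Call:
move_arm:
  targets:
    - {"x": 2,"y": 0,"z": 2,"wx": 0,"wy": 0.1,"wz": 0,"hand": 0.5}
    - {"x": 3.5,"y": 0,"z": 3.5,"wx": 0,"wy": 0.1,"wz": 0,"hand": 0.5}
    - {"x": 4.8,"y": 0,"z": 4.8,"wx": 0,"wy": 0.1,"wz": 0,"hand": 0.5}
    - {"x": 5.6,"y": 0,"z": 5.6,"wx": 0,"wy": 0.1,"wz": 0,"hand": 0.5}
    - {"x": 6,"y": 0,"z": 6,"wx": 0,"wy": 0.1,"wz": 0,"hand": 0.5}
    - {"x": 6,"y": 0,"z": 6,"wx": 0,"wy": 0.1,"wz": 0,"hand": 0.5}
    - {"x": 6,"y": 0,"z": 6,"wx": 0,"wy": 0.1,"wz": 0,"hand": 0.5}

```text
time_s: 14.77
tool_pos: [639.8, 44.7, 6.1]
orientation: [[-0.706, -0.016, 0.708], [-0.011, 1.0, 0.011], [-0.708, -0.0, -0.706]]
wrist_force: [-3.3, 0.1, 5.6]
finger_gap: 61.3
grasp_force: 67.4
```

Call:
move_arm:
  targets:
    - {"x": -1.5,"y": 0,"z": 1.5,"wx": 0,"wy": 0,"wz": 0,"hand": 0.5}
    - {"x": -3,"y": 0,"z": 3,"wx": 0,"wy": 0,"wz": 0,"hand": 0.5}
    - {"x": -4.5,"y": 0,"z": 4.5,"wx": 0,"wy": 0,"wz": 0,"hand": 0.5}
    - {"x": -6,"y": 0,"z": 6,"wx": 0,"wy": 0,"wz": 0,"hand": 0.5}
    - {"x": -6,"y": 0,"z": 6,"wx": 0,"wy": 0,"wz": 0,"hand": 0.5}
    - {"x": -6,"y": 0,"z": 6,"wx": 0,"wy": 0,"wz": 0,"hand": 0.5}

```text
time_s: 15.27
tool_pos: [648.7, 44.8, 6.1]
orientation: [[-0.706, -0.016, 0.708], [-0.011, 1.0, 0.011], [-0.708, -0.0, -0.706]]
wrist_force: [-1.2, 0.0, 3.3]
finger_gap: 61.5
grasp_force: 67.2
```

Call:
move_arm:
  targets:
    - {"x": -0.7,"y": 0,"z": 0.7,"wx": 0,"wy": 0,"wz": 0,"hand": 0.5}
    - {"x": -1.4,"y": 0,"z": 1.4,"wx": 0,"wy": 0,"wz": 0,"hand": 0.5}
    - {"x": -2.1,"y": 0,"z": 2.1,"wx": 0,"wy": 0,"wz": 0,"hand": 0.5}
    - {"x": -2.1,"y": 0,"z": 2.1,"wx": 0,"wy": 0,"wz": 0,"hand": 0.5}
    - {"x": -2.1,"y": 0,"z": 2.1,"wx": 0,"wy": 0,"wz": 0,"hand": 0.5}

```text
time_s: 15.68
tool_pos: [650.3, 44.8, 6.1]
orientation: [[-0.707, -0.016, 0.708], [-0.011, 1.0, 0.011], [-0.708, -0.0, -0.707]]
wrist_force: [-8.7, 1.0, 11.3]
finger_gap: 61.7
grasp_force: 68.5
```

Call:
move_arm:
  targets:
    - {"x": -0.6,"y": 0,"z": 0.6,"wx": 0,"wy": 0,"wz": 0,"hand": 0.5}
    - {"x": -0.6,"y": 0,"z": 0.6,"wx": 0,"wy": 0,"wz": 0,"hand": 0.5}
    - {"x": -0.6,"y": 0,"z": 0.6,"wx": 0,"wy": 0,"wz": 0,"hand": 0.25}
    - {"x": -0.6,"y": 0,"z": 0.6,"wx": 0,"wy": 0,"wz": 0,"hand": 0.2}
    - {"x": -0.6,"y": 0,"z": 0.6,"wx": 0,"wy": 0,"wz": 0,"hand": 0.15}
    - {"x": -0.6,"y": 0,"z": 0.6,"wx": 0,"wy": 0,"wz": 0,"hand": 0.05}
    - {"x": -0.6,"y": 0,"z": 0.6,"wx": 0,"wy": 0,"wz": 0,"hand": 0.05}
    - {"x": -0.6,"y": 0,"z": 0.6,"wx": 0,"wy": 0,"wz": 0,"hand": 0.05}
    - {"x": -0.6,"y": 0,"z": -10,"wx": 0,"wy": 0,"wz": 0,"hand": 0.05}
    - {"x": -0.6,"y": 0,"z": -30,"wx": 0,"wy": 0,"wz": 0,"hand": 0.05}
    - {"x": -0.6,"y": 0,"z": -65,"wx": 0,"wy": 0,"wz": 0,"hand": 0.05}
    - {"x": -0.6,"y": 0,"z": -100,"wx": 0,"wy": 0,"wz": 0,"hand": 0.05}
    - {"x": -0.6,"y": 0,"z": -130,"wx": 0,"wy": 0,"wz": 0,"hand": 0.05}
    - {"x": -0.6,"y": 0,"z": -130,"wx": 0,"wy": 0,"wz": 0,"hand": 0.05}

```text
time_s: 16.85
tool_pos: [557.2, 43.7, 100.8]
orientation: [[-0.705, -0.016, 0.709], [-0.012, 1.0, 0.011], [-0.709, -0.0, -0.705]]
wrist_force: [1.0, -0.1, 0.2]
finger_gap: 81.2
grasp_force: 0.0
```

```bash
python3 - <<'E'
from h import *
im=r.snapshot("top");im2=r.snapshot("side")
o=r.get_obs();print(o["tool_pos"],o["wrist_force"],o["time_s"])
a=cv2.resize(im[180:240,205:405],(800,240),interpolation=cv2.INTER_CUBIC)
b=cv2.resize(im2[165:285,285:405],(340,340),interpolation=cv2.INTER_CUBIC)
c=np.zeros((340,800,3),np.uint8);c[:,:340]=b
c[:,340:800]=cv2.resize(im[190:230,277:331],(460,340),interpolation=cv2.INTER_CUBIC)
cv2.imwrite("pics/c7.png",np.vstack([a,c])[:,:,::-1])
E
```

```text
[559.44405993  43.44074402  99.00073344] [ 0.22098191 -0.09772496 -0.08512538] 16.95
```

View pics/c7.png

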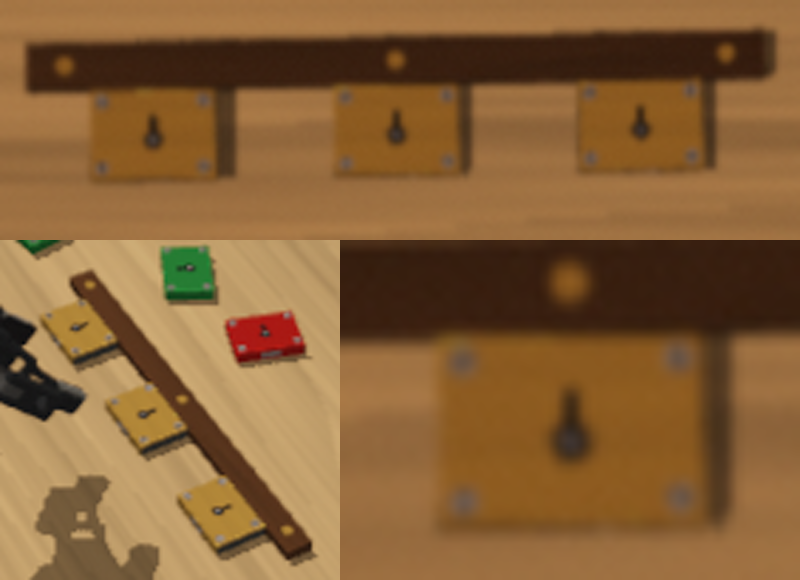

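The third lock lies brass cap up and square against the strip. Its keyhole is at 396 px in the crop, between the others at 153 and 641 (midpoint 397).

```bash
python3 -c "
from bench import r
print(r.sign_off())"
```

```text
the job is handed in; nothing more can be done
None
```

The third lock is turned brass cap up, flat and square against the strip, midway between the other two by the last camera view, and the job is handed in at about 17 s; no verdict was returned.

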